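Fetch the hardener jar from the van tray and wedge the cans tight again

ROBOT

A 6-joint arm with a two-finger parallel gripper is mounted at the origin on the work surface. World frame = base frame: x ahead of the robot, y to its left, z up, the work surface at z = 0. Lengths are in m, angles in rad, forces in N, time in s.
With the tool pointing down it reaches from about 0.375 to 0.75 m from the base axis. Payload 9 kg.
Tool frame: the origin (TCP) lies between the finger pads; the fingertips stand 19 mm ahead of it and the grasp point (between the pads) is the TCP (ctrl.tip_extent is the distance from the TCP to the fingertips, in m); y points along the fingers, z is the direction in which the jaws open and shut, and the axes are right-handed (so a half turn about y gives the same grasp; the last joint's range is limited). The gripper opens to 85 mm and grips with 20 to 120 N. Pads are 22 mm wide; open, the fingers measure 114 mm over their backs; the gripper's body (76 mm by 85 mm) begins 54 mm behind the grasp point. The pads swing forward as they close: fully open they stand 13 mm farther back than shut.
Start: joints at [-1.411, 0.104, 0.097, 1.564, 0, 1.353], TCP at [0.221, -0.558, 0.25] pointing down, gripper open.
Joint ranges: [-2.99, 2.99], [-0.84, 1.86], [-1.1, 1.16], [-1.84, 2.11], [-1.51, 1.56], [-3.14, 3.14]. Speed limits (rad/s): [2.22, 2.22, 2.57, 3.14, 3.14, 3.14].

INTERFACE

Orientations are given as a unit quaternion [x, y, z, w].
In Python, from cell import ctrl gives the robot as it stands. Calls block until the motion is done:
- ctrl.move_to(position, orientation): joint-space move of the TCP to a pose.
- ctrl.servo_line(position, ori=None, v=0.15): straight line of the TCP; ori=None keeps the orientation; v is the mean speed in m/s.
- ctrl.move_j(angles): joint-space move.
- ctrl.grip(opening): opening from 0.0 (shut) to 1.0 (fully open); the grip force is fixed at half the most; returns when the fingers have stopped.
- ctrl.hold(seconds).
- ctrl.solve_ik(position, orientation): joint angles nearest the present ones, or None.
- ctrl.sense(): the state.
- ctrl.read_camera(name): name is "side" or "top" or "wrist"; returns (picture, depth): 420x560x3 uint8, red, green, blue; 420x560 float32, m along the optical axis (not along the pixel's ray), 0 where there is no reading.
- ctrl.calibration(name): a dict with "intrinsics" (3x3 intrinsics, pixels), "rvec" (rotation vector, rad) and "tvec" (3), from world to camera coordinates, as OpenCV has them; the wrist camera has in their place "mount" (4x4, takes a point from camera to tool coordinates, whose origin is the TCP and whose axes are the tool frame's). Camera axes: x right, y down, z forward; pixel columns grow to the right and rows downward; lengths in m; the calibration is good to about 2 mm. A picture is of the moment at which its call begins: read the wrist's pose just before it. calibration takes no time and is no camera call.
A pose or a line that the arm cannot do raises ctrl.MotionError and nothing moves.
- ctrl.finish_job(): hands the job in, once; it reports no verdict.
The state is a dict: "time_s": time; "joint_pos": joint angles; "qvel": joint speeds; "joint_efforts": joint torques, N m; "tool_pos": TCP position; "tool_rot": TCP orientation; "contact_force": force on the tool from outside, world axes, zero at the start; "torque": the same for the moment, N m; "width": opening from 0.0 (shut) to 1.0 (fully open).
Only numpy, scipy, OpenCV 4.12 (cv2) and the standard library are available. Lean on these libraries where they do the work, as an engineer would, in place of code of your own. Each camera call takes 0.05 s, during which the arm holds its last target.

TASK

The finishing kit in the wooden van tray is about to travel, but the little amber hardener jar behind the two cans stays here: stand both cans on the steel drip tray first, then take out the jar and set it in the middle of the scale's pan. Then put the cans back between the lippings, the round can first, hard up against the far end cleat, and the square can close in front of it whatever their order was before, and drive the wedge thin end first from the open side (the robot's right) between the bevelled near cleat and the flat of the square can until the row is locked tight and the wedge sits midway across the tray. Keep the containers upright, and leave the white tub and the sanding block alone.

Things in the scene. Friction and masses are not known exactly. Their poses are not given: they have to be found in the camera images.
- van_tray: Fixed plywood tray, deck 12 mm thick, x -145..145, y -95..60 mm. Origin: under the deck on the lane's middle line; x to the far end, y to robot's left. Far cleat (38 mm high on deck): inner face x = 86. Lippings 12 mm high, inner faces y = +-35.5, from x = -25 to 86. Start: jar at x = 65, cans at 12.5 and -51 (either order). Packed tight: round can x = 55, square can x = -6, both y about 0.
- wedge_seat (a point): Point on the tray's deck (12 mm up, tray x = -62.4, y = 0 mm; axes as the tray) where the wedge's origin ends when the row is tight; 1 mm of slack in the row lets it 7 mm further in. Near cleat (38 mm high, tray y -36..50): bevelled inner face at tray x = -88.8 + 0.15 y mm, so the gap narrows to +y. This space is open at both sides.
- jar: Small amber glass jar with white cap, 40 mm diameter, 54 mm high, about 110 g. Origin: centre of its underside, z up. Stands at the far end of the tray, behind the taller cans.
- round_can: Round metal can with paper band and pressed-in lid, 62 mm diameter, 112 mm high, about 420 g. Origin: centre of its underside, z up.
- square_can: Square metal can with paper band and small black screw cap (30 mm diameter, 14 mm high); body 60 x 60 mm, 104 mm high, 118 mm with cap, about 450 g. Origin: centre of its underside, z up, x and y square to its sides.
- wedge: Plain beech wedge, 140 mm long (y), 40 high, 42.3 thick at the thin end (+y), 52.8 mid length, 63.3 at the butt (-y), 190 g. Origin: underside, mid length, mid thickness there. Straight cheek x = 26.4 goes against the square can, sloping cheek x = -26.4 + 0.15 y against the near cleat; home, its y points along tray +y. Slides on the deck; 8 to 15 N on the butt drives it tight and it stays jammed.
- drip_tray: Fixed shallow steel tray, 200 (x) x 105 (y) x 12 mm, walls 2 mm, floor 2 mm thick. Origin: centre of its underside. Room for the two cans one behind the other along x.
- scale: Fixed bench scale, grey plastic with a round steel pan of 110 mm diameter. Origin: under the pan's centre, at z = 0; pan's top is 43 mm above it. Grey body 155 (x) x 124 (y) mm around the pan, 32 mm high; a low display panel reaches to x = -123 mm.
- tub: White plastic tub with lid, 95 mm diameter, 62 mm high, standing beyond the van tray. A bystander. Origin: centre of its underside.
- sanding_block: Wooden sanding block with cork sole, 110 (x) x 62 (y) x 36 mm, lying on the bench. A bystander. Origin: centre of its underside.
There are look-alikes about, which are no part of the job. There is more than one size of the jar; the job needs the larger. Leave any green look-alike of the wedge alone.

How it is judged:
By the outcome, as a careful person would: the job done as asked, in the order asked, and still so for the second after the job is handed in, with the robot touching nothing.
It also fails if it takes over 144 s, if anything falls off the work surface, if the arm or the gripper's body presses on something with over 40 N, if the wrist force passes 120 N, or if a joint passes its speed limit or range.

## Working session

There is one attempt and no reset: what is moved stays moved. The work goes in short steps, each a Python script; the robot and the scene stay as the last script left them, time stands still between calls to the robot, and variables do not carry over. Pictures are saved under pics/ and viewed, and the job is handed in when it is done.

```bash
ls; mkdir -p pics; python3 - <<'E'
from cell import ctrl
import cv2,numpy as np
for n in ("top","side","wrist"):
    s=ctrl.sense()
    p,d=ctrl.read_camera(n)
    cv2.imwrite(f"pics/{n}0.png",p[:,:,::-1]); np.save(f"pics/{n}0_d.npy",d)
    print(n,ctrl.calibration(n))
print(s)
E
```

```text
pics
top {'intrinsics': array([[437.10727328,   0.        , 272.28696622],
       [  0.        , 437.10727328, 212.90012288],
       [  0.        ,   0.        ,   1.        ]]), 'rvec': array([ 2.16159678, -2.16658243,  0.14765288]), 'tvec': array([0.00317304, 0.50568834, 1.0620174 ])}
side {'intrinsics': array([[427.97513975,   0.        , 275.75044085],
       [  0.        , 427.97513975, 200.92955962],
       [  0.        ,   0.        ,   1.        ]]), 'rvec': array([ 0.29207357, -2.84326235,  1.16570269]), 'tvec': array([0.52555849, 0.11591931, 1.07304865])}
wrist {'intrinsics': array([[313.64156482,   0.        , 274.15423109],
       [  0.        , 313.64156482, 200.7916756 ],
       [  0.        ,   0.        ,   1.        ]]), 'mount': array([[-9.01447954e-04,  9.65827990e-01,  2.59182333e-01,
        -6.56472023e-02],
       [ 5.39710184e-04, -2.59181931e-01,  9.65828367e-01,
        -1.23928954e-01],
       [ 9.99999448e-01,  1.01052735e-03, -2.87628181e-04,
         1.36639518e-03],
       [ 0.00000000e+00,  0.00000000e+00,  0.00000000e+00,
         1.00000000e+00]])}
{'time_s': 0.1, 'joint_pos': array([-1.41071098e+00,  1.04647614e-01,  9.65763725e-02,  1.56386988e+00,
       -4.42264975e-05,  1.35309321e+00]), 'qvel': array([-1.48262220e-03, -1.11286782e-03,  1.93386128e-03,  9.00576791e-04,
        3.81669201e-05,  1.81200882e-03]), 'joint_efforts': array([ 5.66431903e-03, -5.58207107e+01,  5.04723072e+01,  1.30338935e-02,
       -3.24523471e-04, -1.40884049e-05]), 'tool_pos': array([ 0.22127285, -0.5574328 ,  0.2496115 ]), 'tool_rot': array([-0.13277946,  0.69493401, -0.69412395,  0.13277151]), 'contact_force': array([ 0.31696796, -0.49638246, -0.41978588]), 'torque': array([-0.02136616,  0.01759612,  0.01098336]), 'width': 0.9985492728088671}
```

View pics/top0.png

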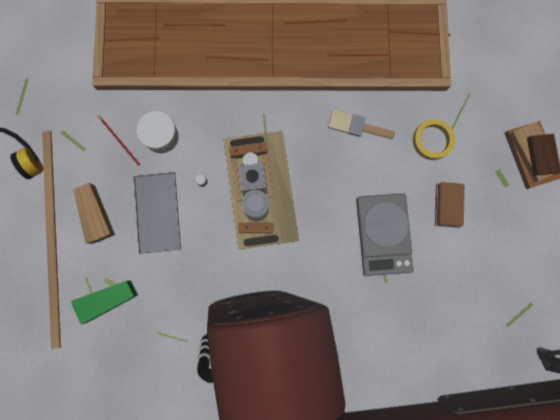

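View pics/side0.png

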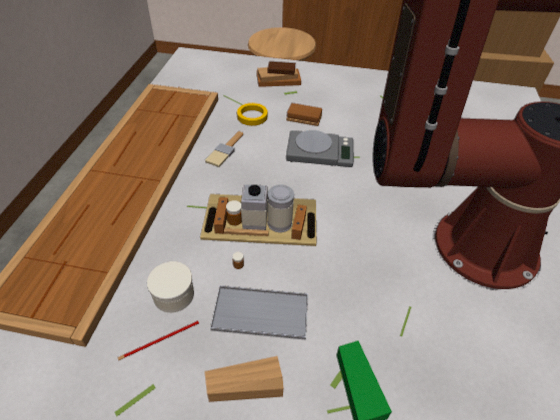

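View pics/wrist0.png

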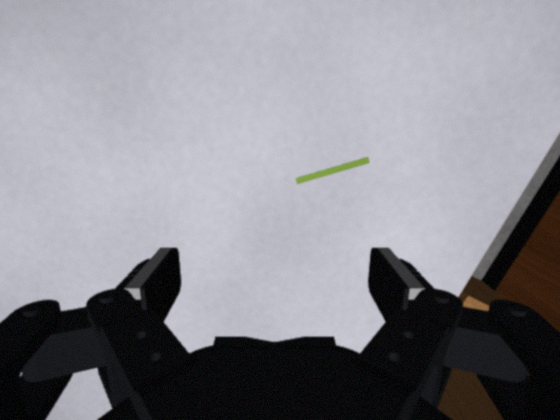

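The top view has x pointing up and y pointing left. Van tray is around (260,190): jar cap (250,160), square can (252,177, black cap), round can (256,205). The scale is at (386,228), the drip tray at (157,213), the tub at (156,131) and the sanding block at (451,204).

Candidates:
- **Jars:** the white cap at (250,160) in the tray, and a small one at (201,180) outside it. The job needs the larger one in the tray.
- **Wedges:** plain beech at (91,213), and a green one at (103,301) to leave alone.

Next I'll check enlarged crops.

```bash
cat > h.py <<'E'
import numpy as np,cv2
from cell import ctrl
from scipy.spatial.transform import Rotation as R
def cam(name,s=None):
    c=ctrl.calibration(name);K=c["intrinsics"]
    if name=="wrist":
        T=np.eye(4);T[:3,:3]=R.from_quat(s["tool_rot"]).as_matrix();T[:3,3]=s["tool_pos"]
        M=T@c["mount"]; return K,M[:3,:3],M[:3,3]
    Rm=cv2.Rodrigues(c["rvec"])[0]; return K,Rm.T,-Rm.T@c["tvec"]
def px2w(name,uv,z,s=None):
    K,Rc,o=cam(name,s); uv=np.atleast_2d(np.array(uv,float))
    r=np.c_[(uv-K[:2,2])/[K[0,0],K[1,1]],np.ones(len(uv))]@Rc.T
    return o+r*((z-o[2])/r[:,2])[:,None]
def cloud(name,d,s=None):
    K,Rc,o=cam(name,s); v,u=np.mgrid[:d.shape[0],:d.shape[1]]
    p=np.stack([(u-K[0,2])/K[0,0]*d,(v-K[1,2])/K[1,1]*d,d],-1)@Rc.T+o
    p[d==0]=np.nan; return p
def w2px(name,P,s=None):
    K,Rc,o=cam(name,s); q=(np.atleast_2d(P)-o)@Rc; q=q@K.T; return q[:,:2]/q[:,2:]
def crop(src,dst,x0,y0,x1,y1,k):
    im=cv2.imread(src)[y0:y1,x0:x1]; im=cv2.resize(im,None,fx=k,fy=k,interpolation=cv2.INTER_CUBIC)
    for x in range((x0+19)//20*20,x1,20): cv2.putText(im,str(x),(int((x-x0)*k),9),0,.35,(0,0,255),1);cv2.line(im,(int((x-x0+.5)*k),10),(int((x-x0+.5)*k),16),(0,0,255),1)
    for y in range((y0+19)//20*20,y1,20): cv2.putText(im,str(y),(0,int((y-y0+.5)*k)),0,.35,(0,0,255),1);cv2.line(im,(24,int((y-y0+.5)*k)),(30,int((y-y0+.5)*k)),(0,0,255),1)
    cv2.imwrite(dst,im)
def snap(name,tag):
    s=ctrl.sense();p,d=ctrl.read_camera(name);cv2.imwrite(f"pics/{tag}.png",p[:,:,::-1]);np.save(f"pics/{tag}_d.npy",d);np.save(f"pics/{tag}_s.npy",s,allow_pickle=True);return s,p,d
E
python3 - <<'E'
from h import *
crop("pics/top0.png","pics/c1.png",210,120,310,260,4.2)
crop("pics/top0.png","pics/c2.png",60,150,215,330,3.3)
crop("pics/top0.png","pics/c3.png",340,180,480,290,5)
d=np.load("pics/top0_d.npy");P=cloud("top",d)
for u,v in [(250,160),(252,177),(256,205),(386,225),(157,213),(91,213),(103,301),(290,180),(201,180)]: print((u,v),P[v,u].round(4))
E
```

```text
(250, 160) [0.6319 0.0567 0.0677]
(252, 177) [0.5757 0.0495 0.1342]
(256, 205) [0.5127 0.0405 0.1229]
(386, 225) [ 0.4737 -0.2791  0.0426]
(157, 213) [0.509  0.2958 0.0055]
(91, 213) [0.5048 0.4485 0.0421]
(103, 301) [0.2915 0.41   0.0414]
(290, 180) [ 0.5953 -0.0446  0.0013]
(201, 180) [0.5885 0.1806 0.0361]
```

View pics/c1.png

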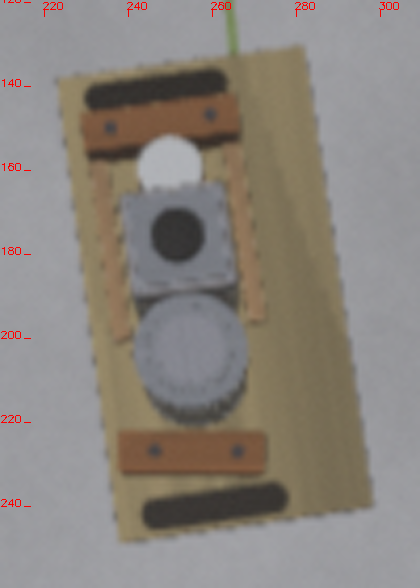

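View pics/c2.png

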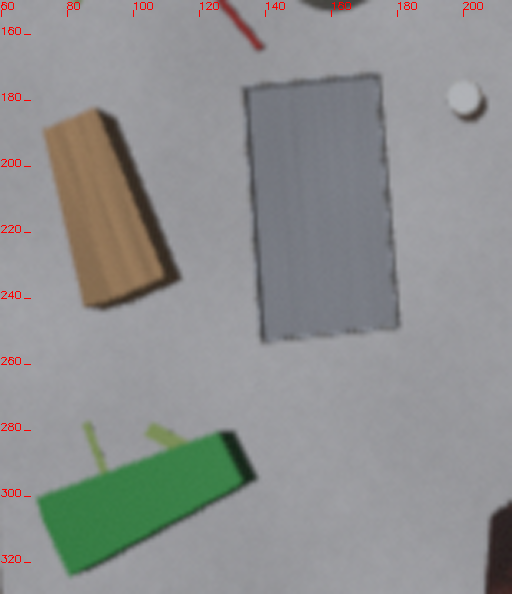

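View pics/c3.png

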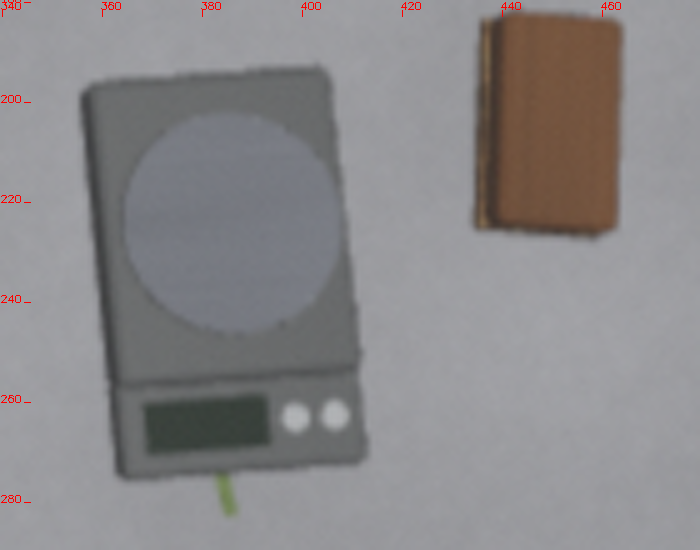

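The crops confirm the jar in the tray is the larger one: its cap is about 16 px (~40 mm), while the outside one is about 10 px with its top at z≈0.036. The wanted wedge is the beech one, thin end at the top of the picture. Next I'll compute poses.

```bash
cat > poses.py <<'E'
from h import *
from scipy.optimize import least_squares
def fit(model,obs):
    model=np.array(model)[:,:2];obs=np.array(obs)[:,:2]
    mc,oc=model.mean(0),obs.mean(0);H=(model-mc).T@(obs-oc);th=np.arctan2(H[0,1]-H[1,0],H[0,0]+H[1,1])
    c,s=np.cos(th),np.sin(th);Rm=np.array([[c,-s],[s,c]]);t=oc-Rm@mc
    return t,th,np.linalg.norm((model@Rm.T+t)-obs,axis=1)
def unc(pts,x0,y0,k): return (np.array(pts)+.5)/k-.5+[x0,y0]
E
python3 - <<'E'
from poses import *
c1=lambda p:unc(p,210,120,4.2); c2=lambda p:unc(p,60,150,3.3);c3=lambda p:unc(p,340,180,5)
o=px2w("top",c1([(57,78),(301,46),(372,506),(120,542)]),.012)
t,th,e=fit([(145,60),(145,-95),(-145,-95),(-145,60)]/np.array(1000.),o);print("tray",t,np.degrees(th),e)
o=px2w("top",c2([(242,88),(380,73),(400,327),(262,343)]),.012)
u,uh,e=fit([(.1,.0525),(.1,-.0525),(-.1,-.0525),(-.1,.0525)],o);print("drip",u,np.degrees(uh),e)
o=px2w("top",c2([(42,128),(97,108),(163,278),(83,305)]),.04)
w,wh,e=fit([(-.0369,.07),(.0264,-.07)] and [(-.0264+.0105,.07),(.0264,.07),(.0264,-.07),(-.0369,-.07)],o);print("wedge",w,np.degrees(wh),e)
o=px2w("top",c3([(232,222)]),.043);print("pan",o)
o2=px2w("top",c3([(83,88),(328,66)]),.032);print("scale edge",o2, np.degrees(np.arctan2(*(o2[0]-o2[1])[1::-1])))
for n,p,z in [("jar cap",(170,163),.066),("sqcap",(177,236),.13),("round",(190,346),.124)]:
    o=px2w("top",c1([p]),z)[0];c,s=np.cos(th),np.sin(th);print(n,o,np.array([[c,s],[-s,c]])@(o[:2]-t)*1000)
E
```

```text
tray [0.56855798 0.04996875] 8.088454194904198 [0.00116932 0.00180774 0.00103341 0.00144648]
drip [0.5103158  0.29441248] 6.168914558765874 [0.00139697 0.0013773  0.0011595  0.00057248]
wedge [0.50874265 0.45500496] -66.83963106333945 [0.00115481 0.0017411  0.00151489 0.00351159]
pan [[ 0.47613438 -0.27911857  0.043     ]]
scale edge [[ 0.54507917 -0.20927935  0.032     ]
 [ 0.55619065 -0.33354848  0.032     ]] 95.10949495473906
jar cap [0.63629972 0.05658116 0.066     ] [67.99822566 -2.98475365]
sqcap [0.57933341 0.05019619 0.13      ] [10.70023561 -1.29094989]
round [0.51945263 0.04314617 0.124     ] [-49.57680331   0.15449451]
```

```bash
cat >> h.py <<'E'
def ori(phi):
    z=np.array([np.cos(phi),np.sin(phi),0]);y=np.array([0,0,-1.]);x=np.cross(y,z)
    return R.from_matrix(np.c_[x,y,z]).as_quat()
T0=np.array([0.5686,0.0500]);TH=np.radians(8.09)
def tw(x,y,z):  # tray mm -> world m (z above bench in mm)
    c,s=np.cos(TH),np.sin(TH);return np.r_[T0+np.array([[c,-s],[s,c]])@np.array([x,y])/1000,z/1000]
def wt(p):
    c,s=np.cos(TH),np.sin(TH);return np.array([[c,s],[-s,c]])@(np.array(p)[:2]-T0)*1000
E
python3 - <<'E'
from h import *
for f in (TH+np.pi/2,TH-np.pi/2):
    print(ctrl.solve_ik(tw(-50,0,270),ori(f)))
ctrl.move_to(tw(-50,0,270),ori(TH+np.pi/2))
s,p,d=snap("wrist","w1");print(s["time_s"],s["tool_pos"],s["joint_pos"],s["contact_force"])
E
```

```text
[-0.16887713 -0.13190966 -0.10093227  1.60177372  0.         -0.31007427]
[-0.16887713 -0.13190966 -0.10093227  1.60177372  0.          2.83151839]
2.5333 [0.51917053 0.04233672 0.26989075] [-1.69983972e-01 -1.31644448e-01 -1.00887536e-01  1.60171452e+00
 -1.65913510e-04 -3.09745669e-01] [-0.03492609 -0.54665013 -0.82665048]
```

View pics/w1.png

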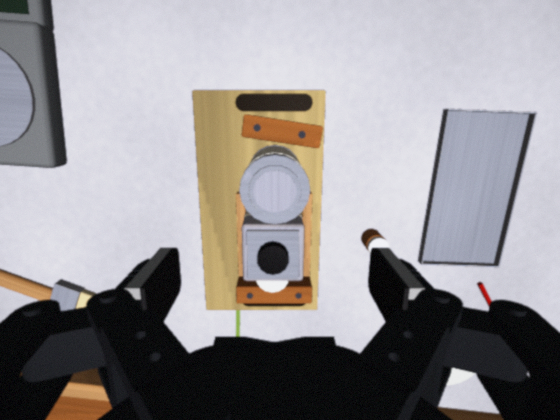

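```bash
python3 - <<'E'
from h import *
crop("pics/w1.png","pics/c4.png",180,80,340,320,2.45)
crop("pics/w1.png","pics/c5.png",400,90,560,280,3.1)
s=np.load("pics/w1_s.npy",allow_pickle=True).item()
# predicted corners
for q in [(145,60),(145,-95),(-145,-95),(-145,60)]: print(q,w2px("wrist",tw(*q,12),s))
E
```

```text
(145, 60) [[318.65564087 310.62122305]]
(145, -95) [[207.0685033  310.68508846]]
(-145, -95) [[193.09344611  89.96181768]]
(-145, 60) [[327.70272441  89.88802519]]
```

View pics/c4.png

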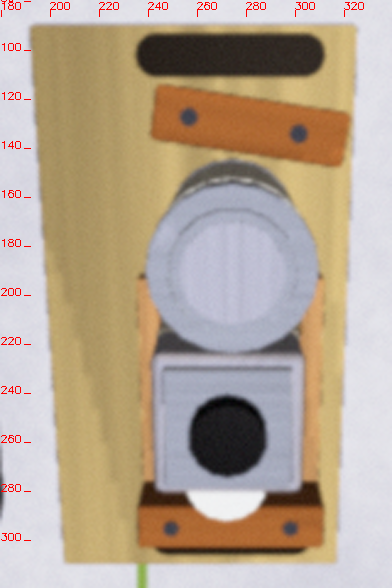

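View pics/c5.png

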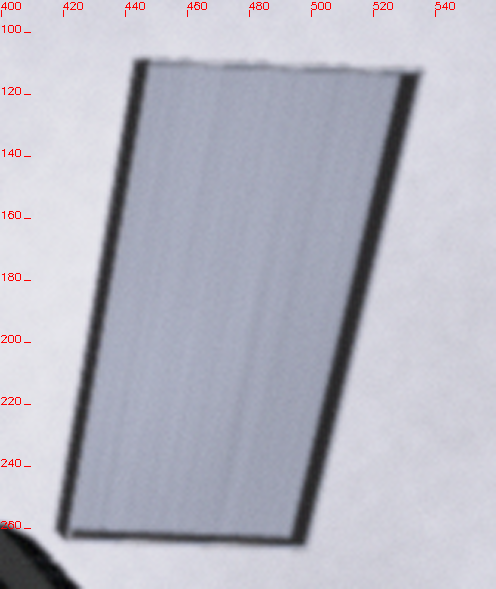

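```bash
python3 - <<'E'
from poses import *
s=np.load("pics/w1_s.npy",allow_pickle=True).item()
c4=lambda p:unc(p,180,80,2.45);c5=lambda p:unc(p,400,90,3.1)
o=px2w("wrist",c4([(336,563),(64,563),(30,26),(356,26)]),.012,s)
t,th,e=fit(np.array([(145,60),(145,-95),(-145,-95),(-145,60)])/1000.,o);print("tray",t,np.degrees(th),e)
o=px2w("wrist",c5([(422,71),(135,60),(57,530),(305,545)]),.012,s)
u,uh,e=fit([(-.1,.0525),(-.1,-.0525),(.1,-.0525),(.1,.0525)],o);print("drip",u,np.degrees(uh),e)
for n,p,z in [("jar cap",(227,482),.066),("sqcap",(228,436),.130),("sqtop",(229,422),.116),("round",(233,266),.124)]:
    o=px2w("wrist",c4([p]),z,s)[0];print(n,o,wt(o))
E
```

```text
tray [0.5682061  0.04776787] 8.100567065228944 [0.00115145 0.00129478 0.00136029 0.00148425]
drip [0.5097138  0.29081186] 5.704905871231274 [0.00294907 0.00368237 0.00403181 0.00205653]
jar cap [0.63171992 0.05507538 0.066     ] [63.20601901 -3.85789896]
sqcap [0.57847998 0.04833987 0.13      ] [ 9.54803112 -3.03400043]
sqtop [0.57905262 0.04875721 0.116     ] [10.17370015 -2.70140221]
round [0.51522157 0.04124637 0.124     ] [-54.07910282  -1.15465451]
```

```bash
sed -i 's/^T0=.*/T0=np.array([0.5684,0.0489]);TH=np.radians(8.1);D0=np.array([0.510,0.2926]);DH=np.radians(6.0)/' h.py; cat >> h.py <<'E'
def dw(x,y,z):
    c,s=np.cos(DH),np.sin(DH);return np.r_[D0+np.array([[c,-s],[s,c]])@np.array([x,y])/1000,z/1000]
OT=ori(TH+np.pi/2);OD=ori(DH+np.pi/2)
def st(m=""):
    s=ctrl.sense();print(m,"t=%.1f"%s["time_s"],"pos",s["tool_pos"].round(4),"F",s["contact_force"].round(2),"w %.3f"%s["width"],"tray",wt(s["tool_pos"]).round(1));return s
E
python3 - <<'E'
from h import *
ctrl.servo_line(tw(-51,0,92),OT,v=.2); st("down")
ctrl.grip(0.0); st("grip")
ctrl.servo_line(tw(-51,0,150),v=.2); st("lift")
snap("wrist","w2"); snap("side","s2")
E
```

```text
down t=3.6 pos [0.5187 0.0415 0.0933] F [-0.21  0.1  -0.38] w 1.005 tray [-50.2  -0.3]
grip t=4.0 pos [0.5188 0.0416 0.0935] F [-0.35  0.13  6.95] w 0.712 tray [-50.1  -0.2]
lift t=4.4 pos [0.518  0.0417 0.1495] F [-1.13  0.32 -5.45] w 0.718 tray [-50.9  -0.1]
```

View pics/w2.png

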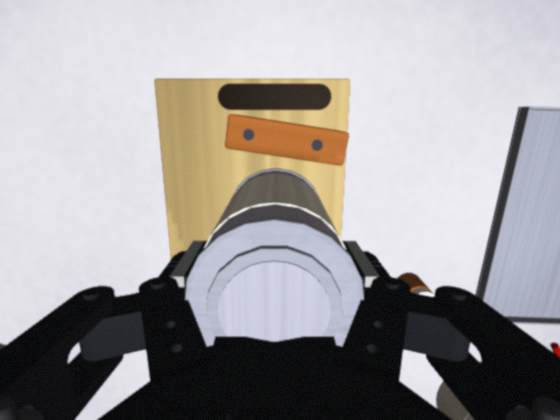

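View pics/s2.png

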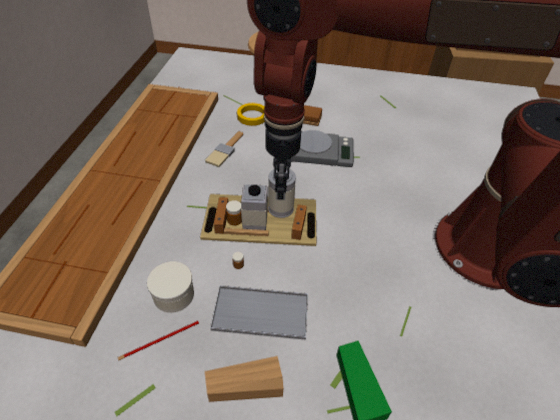

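The round can is gripped (width 0.718, about 61 mm) and lifted with a 4 N load. Next: set it on the drip tray, then do the same with the square can.

```bash
cat >> h.py <<'E'
def descend(p,force=4,step=.002,maxd=.008,v=.05):
    # fine lowering until upward reaction rises
    f0=ctrl.sense()["contact_force"][2];p=np.array(p,float);d=0
    while d<maxd:
        d+=step;ctrl.servo_line(p-[0,0,d],v=v)
        f=ctrl.sense()["contact_force"][2]
        if f-f0>force: break
    return d
E
python3 - <<'E'
from h import *
ctrl.servo_line(tw(-51,0,172),v=.2)
ctrl.servo_line(dw(-48,0,150),OD,v=.3);st("over")
ctrl.servo_line(dw(-48,0,87),v=.15)
print(descend(dw(-48,0,87)));st("set")
ctrl.grip(1.0);st("open")
ctrl.servo_line(dw(-48,0,180),v=.25)
ctrl.servo_line(tw(12,0,180),OT,v=.35);snap("wrist","w3");st()
E
```

```text
over t=5.8 pos [0.4623 0.2867 0.1495] F [ 0.41  0.29 -4.52] w 0.712 tray [-71.5 250.3]
0.006
set t=7.1 pos [0.4631 0.2879 0.0835] F [-6.67 -1.86 16.83] w 0.713 tray [-70.6 251.4]
open t=7.5 pos [0.4622 0.2875 0.0808] F [-0.84  0.09 -0.65] w 0.999 tray [-71.5 251.2]
 t=9.0 pos [0.5793 0.0522 0.1795] F [-0.38  0.27  0.06] w 0.998 tray [11.3  1.7]
```

View pics/w3.png

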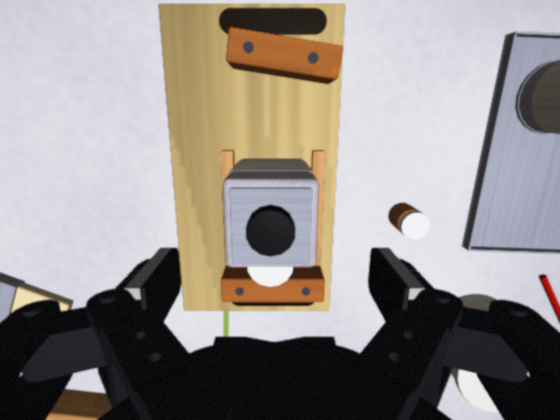

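The square can (cap at (270,230)) sits square to the tray and is centred between the fingers. The round can stands on the drip tray at (555,95).

```bash
python3 - <<'E'
from h import *
ctrl.servo_line(tw(11,-1,92),OT,v=.15); ctrl.grip(0.0); s=st("grip")
ctrl.servo_line(tw(11,-1,172),v=.2); st("lift")
ctrl.servo_line(dw(46,0,150),OD,v=.3)
ctrl.servo_line(dw(46,0,88),v=.15)
print(descend(dw(46,0,88),step=.0015));st("set")
ctrl.grip(1.0);st("open")
ctrl.servo_line(dw(46,0,180),v=.25);snap("top","t1")
ctrl.servo_line(tw(60,-1,180),OT,v=.35);snap("wrist","w4");st()
E
```

```text
grip t=10.1 pos [0.5805 0.0493 0.0935] F [ 0.98 -0.74  5.94] w 0.693 tray [12.  -1.3]
lift t=10.6 pos [0.5791 0.0495 0.1708] F [ 0.01 -0.23 -4.51] w 0.696 tray [10.7 -0.9]
0.006
set t=13.2 pos [0.556  0.2975 0.0836] F [-4.72 -1.71  8.79] w 0.696 tray [ 22.7 247.9]
open t=13.5 pos [0.5558 0.2974 0.0819] F [ 0.41 -0.38 -0.02] w 1.001 tray [ 22.5 247.8]
 t=15.1 pos [0.6272 0.0576 0.1794] F [ 0.58  0.59 -0.86] w 0.997 tray [59.5  0.3]
```

View pics/w4.png

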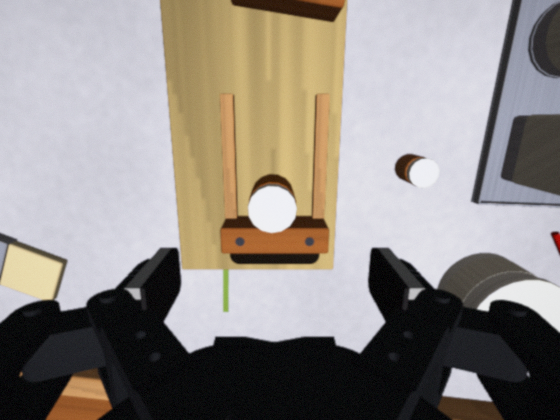

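View pics/t1.png

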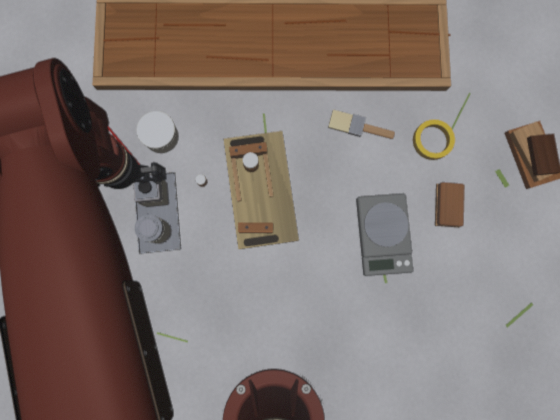

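```bash
python3 - <<'E'
from h import *
crop("pics/w4.png","pics/c6.png",210,80,345,275,3)
E
```

```text
(no output)
```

View pics/c6.png

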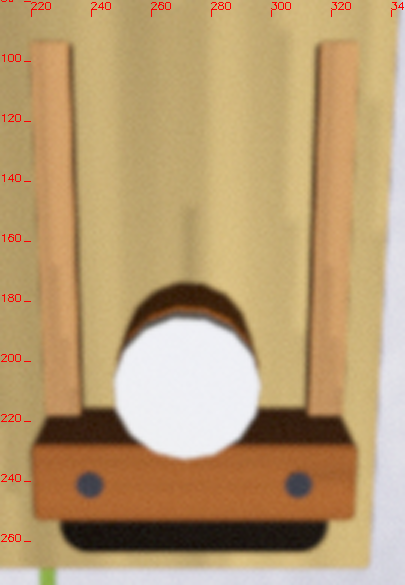

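```bash
python3 - <<'E'
from poses import *
s=np.load("pics/w4_s.npy",allow_pickle=True).item()
c=lambda p:unc(p,210,80,3)
for n,p,z in [("lipR near",(70,41),.024),("lipL near",(319,41),.024),("lipR far",(80,415),.024),("lipL far",(308,415),.024),("cleat inner a",(40,444),.05),("cleat inner b",(350,444),.05),("deck end",(200,567),.012),("jarcap",(187,388),.066)]:
    o=px2w("wrist",c([p]),z,s)[0];print(n,o.round(4),wt(o).round(1))
E
```

```text
lipR near [0.5489 0.0096 0.024 ] [-24.8 -36.2]
lipL near [0.539 0.079 0.024] [-24.9  33.9]
lipR far [0.6583 0.0247 0.024 ] [ 85.6 -36.7]
lipL far [0.6483 0.0949 0.024 ] [85.6 34.3]
cleat inner a [0.6597 0.0164 0.05  ] [ 85.9 -45.1]
cleat inner b [0.6473 0.1038 0.05  ] [85.8 43.2]
deck end [0.7105 0.0701 0.012 ] [143.6   0.9]
jarcap [0.6327 0.0549 0.066 ] [64.5 -3.1]
```

```bash
sed -i 's/^T0=np.array(\[0.5684,0.0489\])/T0=np.array([0.56854,0.0479])/' h.py; python3 - <<'E'
from h import *
ctrl.servo_line(tw(64.5,-1.5,120),OT,v=.2);ctrl.servo_line(tw(64.5,-1.5,48),OT,v=.12); ctrl.grip(0.0); s=st("grip")
ctrl.servo_line(tw(64.5,-1.5,150),v=.2); st("lift")
ctrl.servo_line([.43,-.27,.19],v=.3);snap("wrist","w5");st()
E
```

```text
grip t=16.8 pos [0.6332 0.0555 0.0489] F [-0.53  0.7   5.55] w 0.447 tray [65.1 -1.6]
lift t=17.4 pos [0.632  0.0556 0.1484] F [-0.1   0.   -2.41] w 0.447 tray [63.9 -1.3]
 t=18.9 pos [ 0.4304 -0.269   0.1896] F [ 0.72 -0.14 -1.81] w 0.445 tray [-181.4 -294.2]
```

View pics/w5.png

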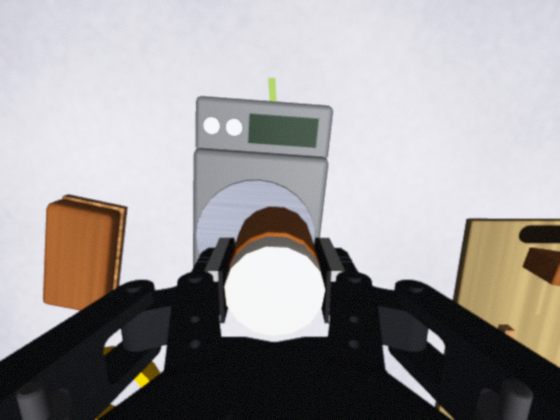

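```bash
python3 - <<'E'
from h import *
crop("pics/w5.png","pics/c7.png",185,140,345,270,4.5)
s=np.load("pics/w5_s.npy",allow_pickle=True).item()
print(w2px("wrist",[.4761,-.2791,.043],s))
E
```

```text
[[257.35675785 238.93374072]]
```

View pics/c7.png

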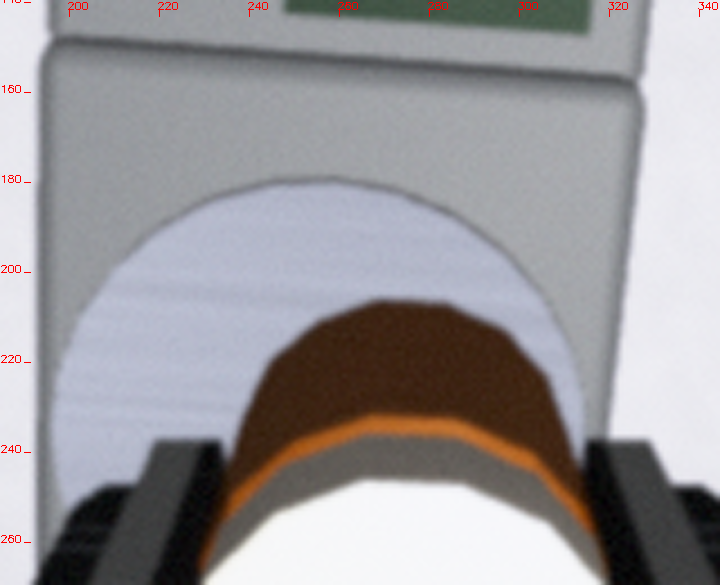

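```bash
python3 - <<'E'
from poses import *
s=np.load("pics/w5_s.npy",allow_pickle=True).item()
pts=[(52,420),(65,370),(88,312),(130,258),(200,208),(270,183),(330,178),(400,190),(460,214),(520,258),(560,315),(580,370),(66,500)]
o=px2w("wrist",unc(pts,185,140,4.5),.043,s)[:,:2]
r=least_squares(lambda q:np.linalg.norm(o-q[:2],axis=1)-.055,[.47,-.28]);print(r.x,r.fun.round(4))
c=(r.x+[.4761,-.2791])/2
off=.0489-.012
ctrl.servo_line([c[0],c[1],.13],v=.2);ctrl.servo_line([c[0],c[1],.043+off+.005],v=.1)
print(descend([c[0],c[1],.043+off+.005],force=3,step=.0015));st("set")
ctrl.grip(.8);st("open")
ctrl.servo_line([c[0],c[1],.19],v=.25);snap("top","t2");st()
E
```

```text
[ 0.47547007 -0.2797755 ] [ 0.0007 -0.0005 -0.0004 -0.0005 -0.0003  0.0002  0.0003  0.0001  0.0003
  0.0005 -0.0002 -0.0008  0.0001]
0.006
set t=21.0 pos [ 0.4759 -0.2795  0.0798] F [-2.24  2.42  6.45] w 0.452 tray [-137.8 -311.1]
open t=21.4 pos [ 0.4758 -0.2794  0.0788] F [-0.09  0.36  0.46] w 0.800 tray [-138. -311.]
 t=22.1 pos [ 0.4755 -0.2792  0.1892] F [ 0.28 -0.2  -0.96] w 0.799 tray [-138.2 -310.7]
```

```bash
python3 - <<'E'
from h import *
crop("pics/t2.png","pics/c8.png",340,180,440,290,5)
E
```

```text
(no output)
```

View pics/c8.png

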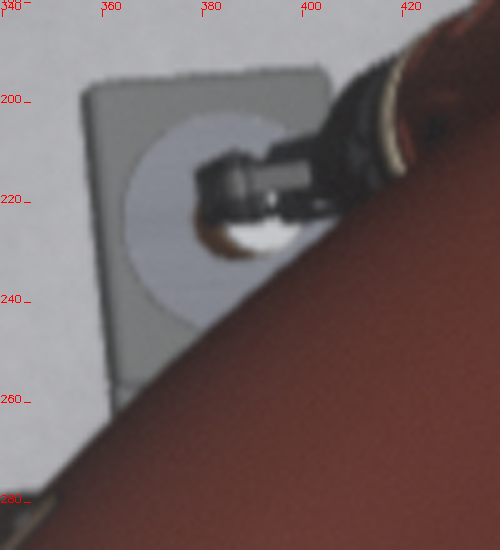

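```bash
cat >> h.py <<'E'
def ftray(s,axis=0):
    a=TH+axis*np.pi/2;return s["contact_force"][:2]@[np.cos(a),np.sin(a)]
def slide(x0,x1,y,z,step=1.,lim=8.,v=.03):
    f0=ftray(ctrl.sense());x=x0
    while x<x1:
        x+=step;ctrl.servo_line(tw(x,y,z),v=v);s=ctrl.sense();f=ftray(s)
        print("%.1f(%.1f):%.1f"%(x,wt(s["tool_pos"])[0],f-f0),end=" ")
        if f-f0<-lim: break
    print();return x
E
python3 - <<'E'
from h import *
ctrl.servo_line([.476,-.2795,.22],v=.3)
ctrl.servo_line(np.r_[.4628,.2873,.2],OD,v=.4);snap("wrist","w6");st()
E
```

```text
t=23.9 pos [0.4629 0.2861 0.2   ] F [-0.45 -0.48 -0.16] w 0.801 tray [-71.  250.7]
```

View pics/w6.png

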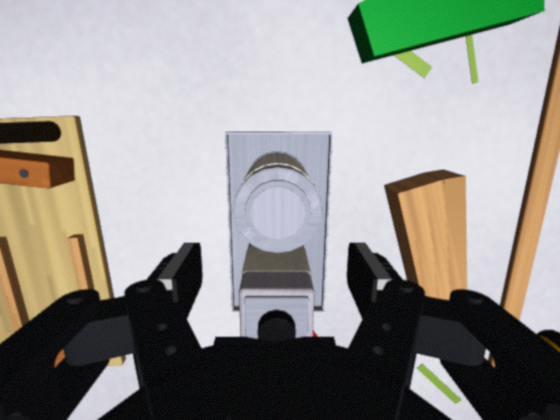

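```bash
python3 - <<'E'
from h import *
s=np.load("pics/w6_s.npy",allow_pickle=True).item()
print(px2w("wrist",[(279,209),(276.5,325)],.114,s)-s["tool_pos"])
ctrl.grip(1.0)
ctrl.servo_line([.4628,.2873,.083],OD,v=.2);ctrl.grip(0.0);st("grip")
ctrl.servo_line([.4628,.2873,.18],v=.2);st("lift")
ctrl.servo_line(tw(46,0,170),OT,v=.3);st("over")
ctrl.servo_line(tw(46,0,100),v=.15);snap("wrist","w7");st("low")
E
```

```text
[[-0.00290802  0.00196647 -0.08581156]
 [ 0.09021184  0.01017915 -0.08581156]]
grip t=25.3 pos [0.464  0.2878 0.085 ] F [-0.48  0.95  6.06] w 0.717 tray [-69.7 252.2]
lift t=26.0 pos [0.4624 0.2872 0.1787] F [-0.16  0.09 -5.05] w 0.716 tray [-71.4 251.8]
over t=27.0 pos [0.6131 0.0557 0.1695] F [-0.79  0.14 -4.15] w 0.713 tray [45.3  1.4]
low t=27.7 pos [0.6148 0.0547 0.1015] F [ 0.61 -0.73 -4.68] w 0.715 tray [46.7  0.2]
```

View pics/w7.png

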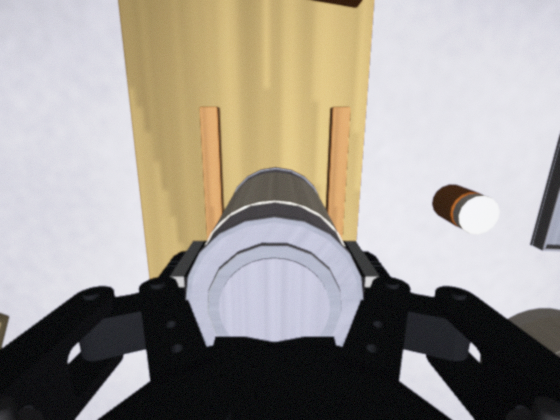

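The round can, centred at column 275, hangs midway between the lippings (inner edges at columns 220 and 330). Next: lower it and slide it to the cleat.

```bash
python3 - <<'E'
from h import *
d=descend(tw(46,0,98),force=4,step=.0015);st("set")
z=98-d*1000+1.2
ctrl.servo_line(tw(46,0,z),v=.05);st("eased")
x=slide(46,60,0,z,lim=9);st("contact")
ctrl.grip(1.0);st("open")
E
```

```text
set t=28.5 pos [0.6145 0.0544 0.095 ] F [-4.    1.33  6.37] w 0.713 tray [46.4 -0.1]
eased t=28.7 pos [0.6144 0.0544 0.0951] F [-1.4   0.51  1.2 ] w 0.709 tray [46.3 -0. ]
47.0(46.8):-3.6 48.0(48.0):-3.1 49.0(49.1):-3.1 50.0(49.5):-5.6 51.0(50.9):-4.1 52.0(52.1):-3.4 53.0(52.6):-6.0 54.0(54.0):-3.9 55.0(55.1):-2.9 56.0(55.6):-7.2 57.0(56.7):-6.0 58.0(56.9):-11.0 
contact t=31.7 pos [0.6249 0.056  0.0951] F [-12.3   -1.22  11.1 ] w 0.714 tray [56.9  0. ]
open t=32.1 pos [0.6262 0.0561 0.0946] F [-0.68  0.08 -0.21] w 0.999 tray [58.2 -0. ]
```

```bash
python3 - <<'E'
from h import *
ctrl.servo_line(tw(57,0,190),v=.25);snap("wrist","w8");st()
crop("pics/w8.png","pics/c9.png",200,120,350,280,4.5)
E
```

```text
t=32.7 pos [0.6248 0.056  0.1895] F [-1.15 -0.47  0.75] w 0.996 tray [56.8  0. ]
```

View pics/c9.png

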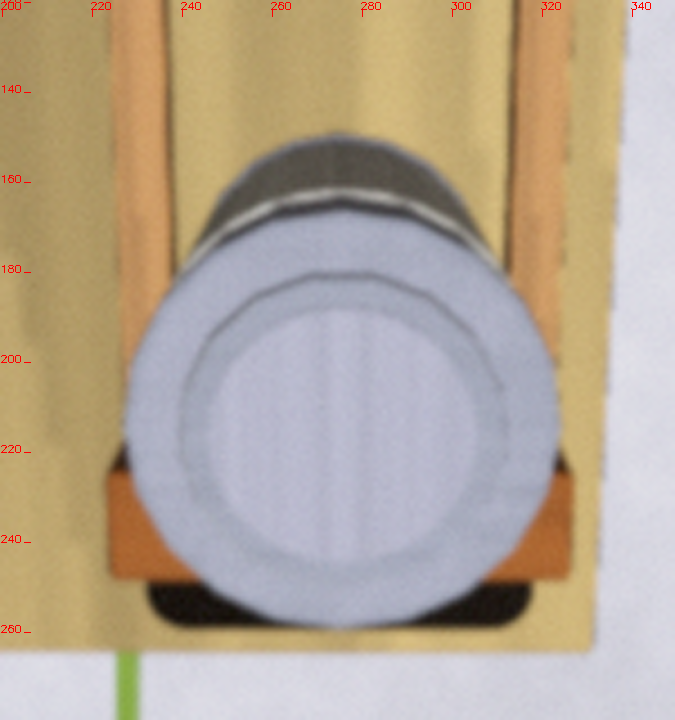

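```bash
python3 - <<'E'
from poses import *
s=np.load("pics/w8_s.npy",allow_pickle=True).item()
for n,p,z in [("top ctr",(342,417),.124),("bottom near",(338,132),.012),("cleat",(120,474),.05),("cleat",(560,474),.05)]:
    print(n,wt(px2w("wrist",unc([p],200,120,4.5),z,s)[0]))
E
```

```text
top ctr [51.48547953 -0.31766716]
bottom near [22.56373669 -0.73748932]
cleat [ 86.08730419 -43.92702774]
cleat [86.00283087 43.29599008]
```

```bash
python3 - <<'E'
from h import *
ctrl.servo_line([.5558,.2974,.19],OD,v=.35)
ctrl.servo_line([.5558,.2974,.082],v=.2);ctrl.grip(0.0);st("grip")
ctrl.servo_line([.5558,.2974,.18],v=.2);st("lift")
ctrl.servo_line(tw(-16,0,175),OT,v=.3)
ctrl.servo_line(tw(-16,0,100),v=.15);snap("wrist","w9");s=st("low")
E
```

```text
grip t=34.6 pos [0.5571 0.2977 0.0841] F [ 0.83 -1.12  7.25] w 0.695 tray [ 23.9 248.9]
lift t=35.2 pos [0.5553 0.2973 0.1785] F [ 1.13  0.95 -4.61] w 0.697 tray [ 22.  248.8]
low t=36.9 pos [0.5535 0.0459 0.1013] F [-0.51 -0.19 -3.33] w 0.701 tray [-15.2   0.2]
```

View pics/w9.png

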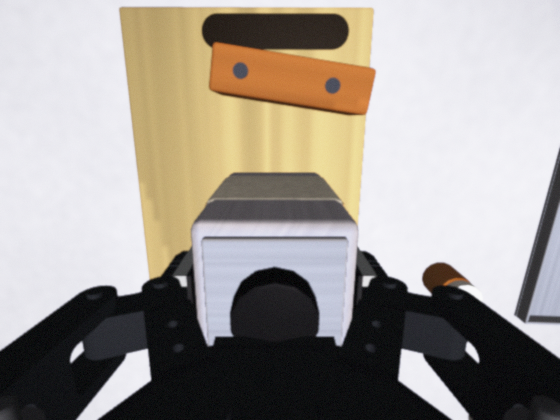

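The square can is held square to the tray and centred at column 275. Next: lower it and slide it up to the round can.

```bash
python3 - <<'E'
from h import *
d=descend(tw(-16,0,98),force=4,step=.0015,maxd=.009);st("set")
z=98-d*1000+1.2
ctrl.servo_line(tw(-16,0,z),v=.05);st("eased")
x=slide(-16,6,0,z,lim=12);st("contact")
E
```

```text
set t=37.7 pos [0.553  0.0456 0.0941] F [-1.87  0.13  2.43] w 0.695 tray [-15.7  -0.1]
eased t=37.9 pos [0.5526 0.0457 0.0944] F [-0.61  0.02 -4.47] w 0.693 tray [-16.1   0.1]
-15.0(-15.0):0.8 -14.0(-14.0):0.5 -13.0(-13.0):1.0 -12.0(-12.0):0.5 -11.0(-11.0):1.2 -10.0(-10.0):0.7 -9.0(-8.9):0.4 -8.0(-8.0):0.3 -7.0(-7.0):0.1 -6.0(-6.2):-0.7 -5.0(-5.6):-3.6 -4.0(-5.4):-10.2 -3.0(-5.3):-16.0 
contact t=41.2 pos [0.5633 0.0473 0.0947] F [-16.41  -2.58   8.16] w 0.692 tray [-5.3  0.1]
```

```bash
python3 - <<'E'
from h import *
ctrl.grip(1.0);st("open")
ctrl.servo_line(tw(-6,0,200),v=.25);snap("wrist","w10");st()
E
```

```text
open t=41.5 pos [0.5661 0.0475 0.0951] F [-0.21  0.36  0.19] w 1.001 tray [-2.5 -0.1]
 t=42.2 pos [0.5624 0.0471 0.1994] F [-0.11  0.12 -0.04] w 0.997 tray [-6.2  0. ]
```

View pics/w10.png

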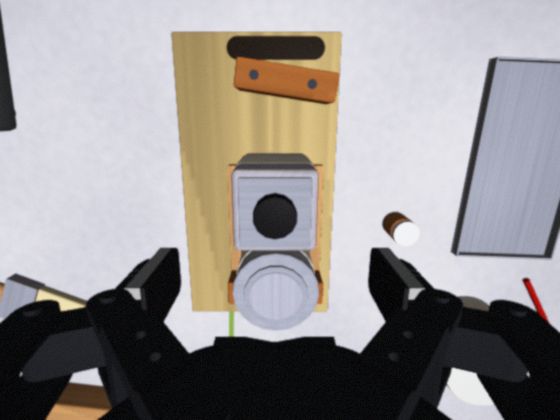

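Row looks right: square can (cap at (275,215)) in front of the round can (275,287), both between the lippings. Next is the wedge: I'll take a close look at it first.

```bash
python3 - <<'E'
from h import *
wy=np.radians(-66.84);w=np.array([.5087,.4550])
phi=wy-np.radians(4.29)+np.pi
c,s_=np.cos(wy),np.sin(wy);g=w+np.array([[c,-s_],[s_,c]])@np.array([-.004,-.053])
print(g,np.degrees(phi),ctrl.solve_ik([*g,.03],ori(phi)),ctrl.solve_ik(tw(-62,-90,45),ori(TH+np.pi)))
ctrl.servo_line([*g,.2],ori(phi),v=.4);snap("wrist","w11");st()
E
```

```text
[0.45839806 0.43783273] 108.86999999999999 [ 0.55655454  0.28267942 -0.10697517  1.18114173  0.          0.22721091] [-0.34655612 -0.06325085 -0.44854912  1.18549806  0.         -2.05872411]
 t=43.4 pos [0.459  0.4362 0.1998] F [-0.33 -0.45  0.14] w 1.000 tray [-53.7 399.9]
```

View pics/w11.png

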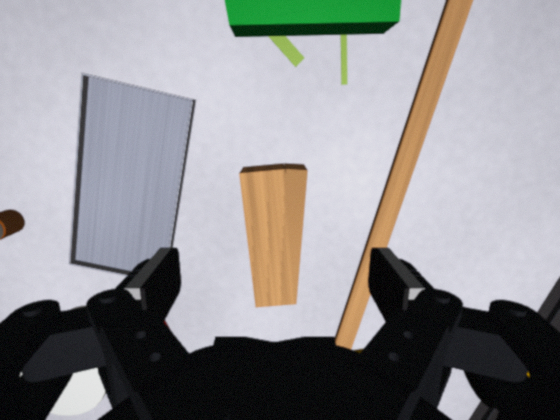

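```bash
python3 - <<'E'
from h import *
crop("pics/w11.png","pics/c10.png",225,155,325,315,3.7)
E
```

```text
(no output)
```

View pics/c10.png

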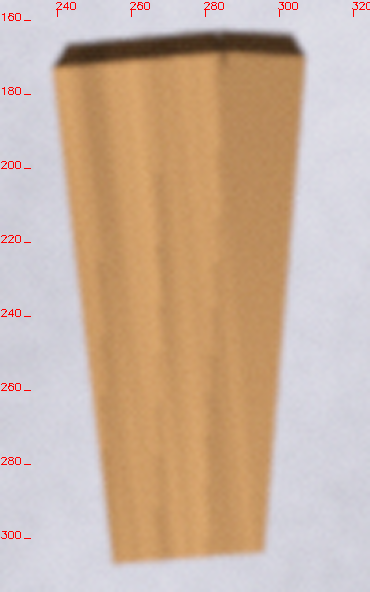

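```bash
python3 - <<'E'
from poses import *
s=np.load("pics/w11_s.npy",allow_pickle=True).item()
o=px2w("wrist",unc([(55,67),(303,55),(263,552),(113,563)],225,155,3.7),.04,s)
w,wh,e=fit(np.array([(26.4,-70),(-36.9,-70),(-15.9,70),(26.4,70)])/1000,o);print(w,np.degrees(wh),e)
E
```

```text
[0.50844221 0.45226777] -66.11824987820812 [0.00088076 0.0023462  0.00059433 0.00100388]
```

```bash
python3 - <<'E'
from h import *
wy=np.radians(-66.2);w=np.array([.5084,.4526])
phi=wy-np.radians(4.29)+np.pi
c,s_=np.cos(wy),np.sin(wy);g=w+np.array([[c,-s_],[s_,c]])@np.array([-.00375,-.050])
ctrl.servo_line([*g,.1],ori(phi),v=.25);ctrl.servo_line([*g,.028],v=.12);st("down")
ctrl.grip(0.0);s=st("grip")
ctrl.servo_line([*g,.12],v=.2);snap("wrist","w12");st("lift")
E
```

```text
down t=44.7 pos [0.4618 0.4363 0.0291] F [-0.56  0.46  0.18] w 0.998 tray [-51.  399.5]
grip t=45.0 pos [0.462  0.4365 0.0297] F [-0.59 -0.78  5.45] w 0.696 tray [-50.8 399.7]
lift t=45.7 pos [0.4603 0.4353 0.1179] F [-0.85  0.02 -2.01] w 0.702 tray [-52.6 398.8]
```

View pics/w12.png

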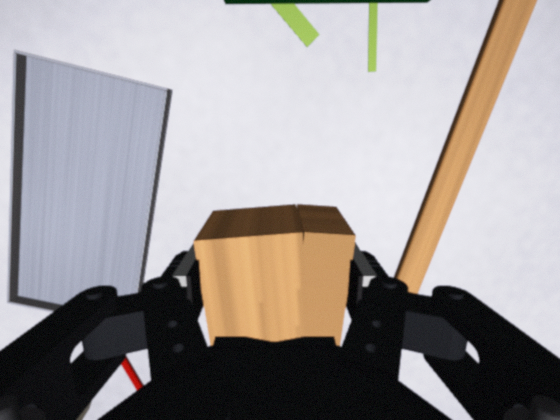

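```bash
python3 - <<'E'
from h import *
crop("pics/w12.png","pics/c11.png",185,195,365,355,4.2)
E
```

```text
(no output)
```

View pics/c11.png

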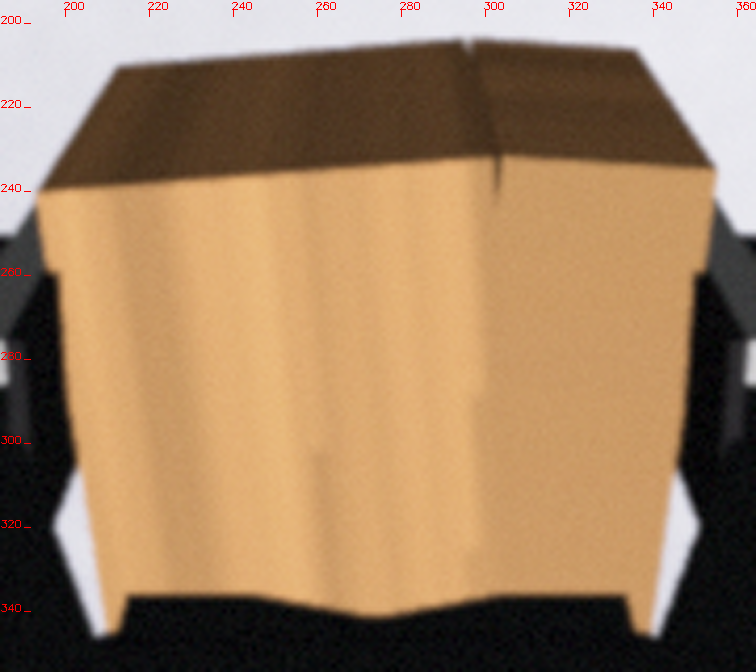

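```bash
python3 - <<'E'
from poses import *
s=np.load("pics/w12_s.npy",allow_pickle=True).item()
Rt=R.from_quat(s["tool_rot"]).as_matrix()
o=px2w("wrist",unc([(40,190),(490,155),(715,168)],185,195,4.2),s["tool_pos"][2]+.0103,s)
for q in o: print(((q-s["tool_pos"])@Rt*1000).round(1))
E
```

```text
[-18.7 -10.3 -32.3]
[-22.2 -10.3   9.2]
[-20.9 -10.3  29.9]
```

The wedge is gripped symmetrically: width 60 mm, butt corner at (197,240), tool point at about local y −49 mm. The next move carries it to the open side.

```bash
cat >> h.py <<'E'
OW=ori(TH+np.pi-np.radians(4.29))
def wedge_tcp(x0,y0,z): return tw(x0-4.1,y0-49.3,z)
E
python3 - <<'E'
from h import *
p=ctrl.sense()["tool_pos"];ctrl.servo_line([p[0],p[1],.21],v=.25)
ctrl.servo_line(wedge_tcp(-68,-78,210),OW,v=.3);st("over")
ctrl.servo_line(wedge_tcp(-68,-78,100),v=.2);snap("wrist","w13");snap("top","t13");st("low")
E
```

```text
over t=48.2 pos [ 0.5149 -0.0877  0.2097] F [ 0.47 -0.73 -1.52] w 0.700 tray [ -72.2 -126.7]
low t=49.0 pos [ 0.5162 -0.0887  0.1019] F [-0.5   0.61 -1.82] w 0.697 tray [ -71.  -127.8]
```

View pics/w13.png

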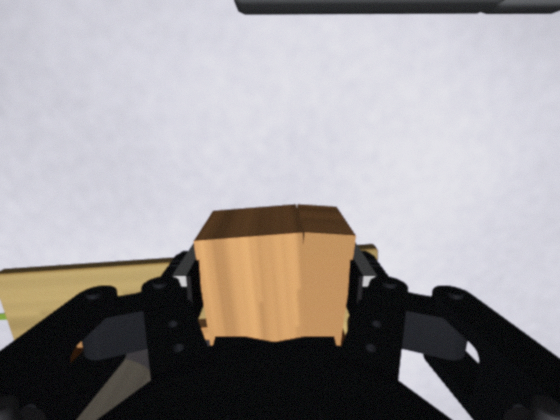

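View pics/t13.png

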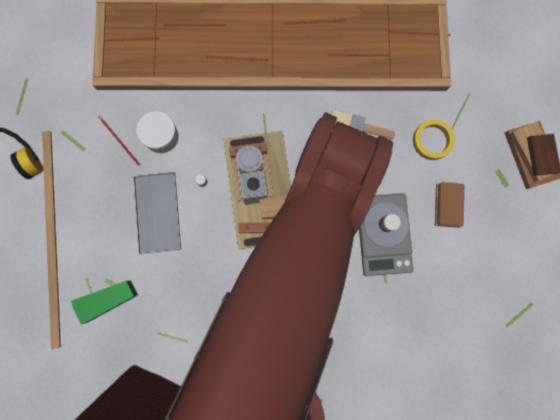

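The top view shows the thin end at about (265,208), between the square can and the near cleat (256,228). The jar stands on the pan at (392,223). Next: lower and slide it in.

```bash
python3 - <<'E'
from h import *
ctrl.servo_line(wedge_tcp(-68,-78,45),v=.15);st("near")
d=descend(wedge_tcp(-68,-78,45),force=2.5,step=.0015);st("set %.4f"%d)
z=45-d*1000+.8
ctrl.servo_line(wedge_tcp(-68,-78,z),v=.05);f0=st("eased")
y=-78
while y<-40:
    y+=4;ctrl.servo_line(wedge_tcp(-68+(y+78)/40*2.8,y,z),v=.06)
    s=ctrl.sense();print(y,wt(s["tool_pos"]).round(1),"fx %.1f fy %.1f fz %.1f"%(ftray(s),ftray(s,1),s["contact_force"][2]))
    if np.linalg.norm(s["contact_force"]-f0["contact_force"])>12: print("stop");break
E
```

```text
near t=49.6 pos [ 0.5154 -0.0884  0.0458] F [ 0.54 -0.02 -1.42] w 0.697 tray [ -71.8 -127.5]
set 0.0045 t=50.3 pos [ 0.5154 -0.0887  0.0413] F [-2.24 -2.09  6.16] w 0.696 tray [ -71.8 -127.7]
eased t=50.6 pos [ 0.5154 -0.0885  0.0416] F [-0.12 -0.88  2.51] w 0.696 tray [ -71.9 -127.5]
-74 [ -71.4 -123.3] fx 0.8 fy -0.7 fz 4.4
-70 [ -71.2 -119.2] fx 1.0 fy -1.8 fz 4.8
-66 [ -71.  -115.4] fx 0.2 fy -2.6 fz 5.2
-62 [ -70.7 -111.4] fx 0.5 fy -2.6 fz 6.3
-58 [ -70.4 -107.4] fx 0.3 fy -2.6 fz 6.1
-54 [ -70.1 -103.4] fx -0.0 fy -2.6 fz 6.7
-50 [-69.9 -99.4] fx -0.3 fy -1.6 fz 6.6
-46 [-69.6 -95.4] fx 0.1 fy -2.0 fz 7.0
-42 [-69.4 -91.4] fx -0.2 fy -2.2 fz 7.6
-38 [-69.1 -87.4] fx 0.0 fy -1.7 fz 6.5
```

```bash
python3 - <<'E'
from h import *
ctrl.grip(1.0);st("open")
z=42
ctrl.servo_line(tw(-69,-145,z),v=.2)
snap("wrist","w14")
ctrl.grip(0.0)
OP=ori(TH+np.pi)
ctrl.servo_line(tw(-67,-135,36),OP,v=.15);s0=st("ready");print(ftray(s0,1))
E
```

```text
open t=53.4 pos [ 0.5119 -0.048   0.0409] F [-0.35 -0.28 -0.55] w 1.002 tray [-69.6 -87. ]
ready t=55.0 pos [ 0.5209 -0.0949  0.0357] F [-0.12 -1.28  0.02] w -0.003 tray [ -67.3 -134.6]
-1.2537323429338556
```

View pics/w14.png

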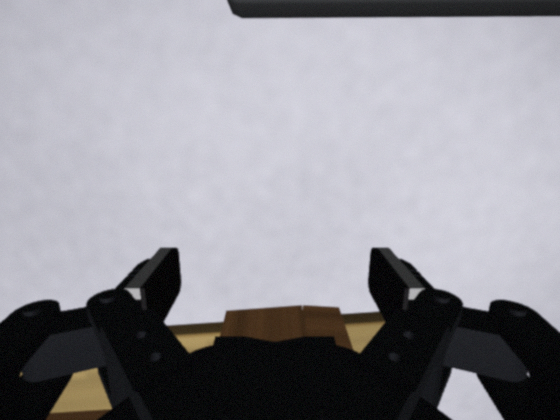

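```bash
cat >> h.py <<'E'
OP=ori(TH+np.pi)
def push(y0,y1,step,lim,x=-67,z=36,v=.04):
    y=y0;f0=ftray(ctrl.sense(),1)
    while y<y1:
        y+=step;ctrl.servo_line(tw(x,y,z),OP,v=v);s=ctrl.sense();f=ftray(s,1)
        print("%.1f(%.1f):%.1f"%(y,wt(s["tool_pos"])[1],f),end=" ")
        if f<-lim: break
    print();return y
E
python3 - <<'E'
from h import *
y=push(-135,-87,2,9);st("stop")
E
```

```text
-133.0(-133.2):-0.3 -131.0(-131.0):0.6 -129.0(-128.9):1.1 -127.0(-126.9):0.6 -125.0(-124.9):0.2 -123.0(-122.9):0.2 -121.0(-120.9):0.0 -119.0(-118.9):-0.2 -117.0(-116.8):-0.5 -115.0(-114.8):-0.5 -113.0(-112.8):0.8 -111.0(-110.8):-0.1 -109.0(-108.8):-0.2 -107.0(-106.8):0.1 -105.0(-104.8):0.0 -103.0(-102.8):0.1 -101.0(-100.8):-0.1 -99.0(-98.8):-0.7 -97.0(-96.8):0.3 -95.0(-94.9):0.2 -93.0(-92.9):-0.6 -91.0(-90.9):-0.8 -89.0(-88.9):-1.6 -87.0(-87.2):-3.1 
stop t=61.0 pos [ 0.5148 -0.0478  0.0362] F [ 3.54 -2.65 -0.01] w -0.001 tray [-66.7 -87.2]
```

```bash
python3 - <<'E'
from h import *
y=push(-87,-74,1,9);s=st("stop");print(ftray(s))
snap("wrist","w15");snap("side","s15");snap("top","t15")
E
```

```text
-86.0(-86.4):-4.1 -85.0(-85.5):-5.8 -84.0(-84.6):-4.8 -83.0(-83.7):-4.9 -82.0(-82.7):-5.2 -81.0(-81.8):-6.0 -80.0(-81.1):-8.3 -79.0(-80.5):-9.7 
stop t=63.0 pos [ 0.5146 -0.0411  0.0367] F [ 5.77 -8.93 -0.68] w 0.003 tray [-66.  -80.5]
4.455091639557981
```

View pics/w15.png

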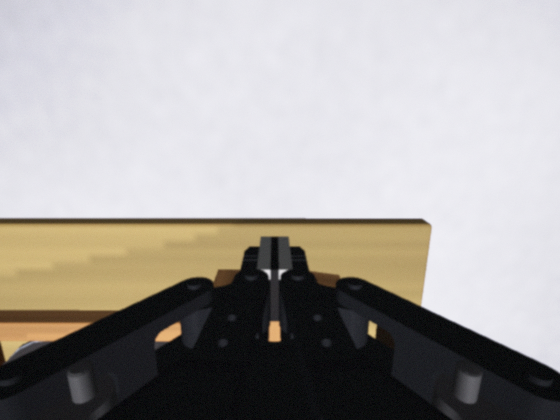

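View pics/s15.png

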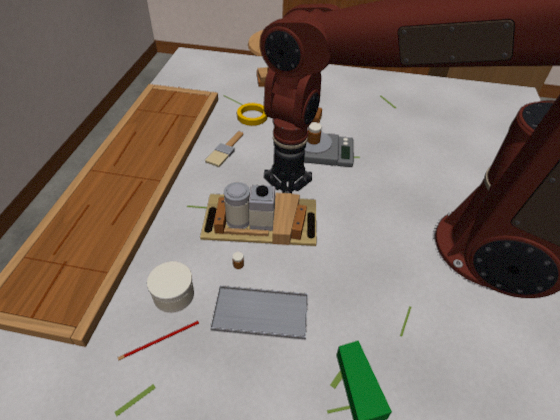

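View pics/t15.png

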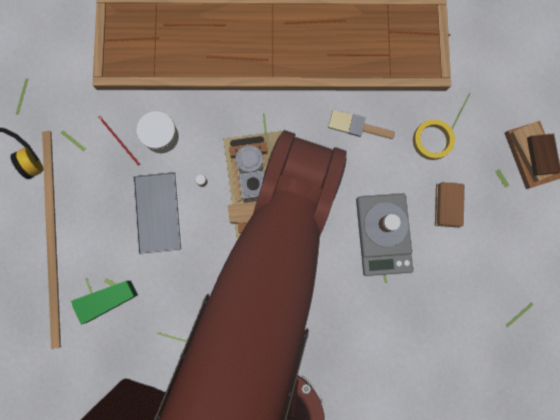

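```bash
python3 - <<'E'
from h import *
crop("pics/t15.png","pics/c12.png",220,130,300,250,5)
crop("pics/s15.png","pics/c13.png",195,175,330,255,5.5)
E
```

```text
(no output)
```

View pics/c12.png

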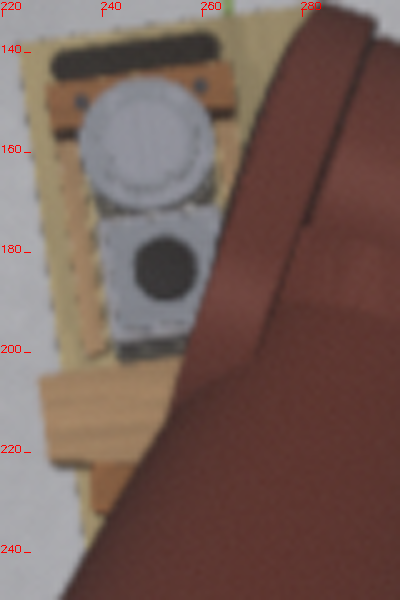

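View pics/c13.png

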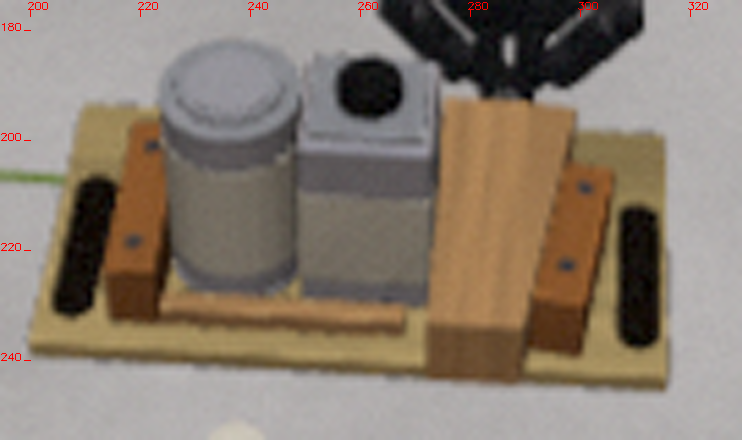

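```bash
python3 - <<'E'
from poses import *
for n,c,k,pts in [("top","t",(220,130,5),[("thin a",(40,377),.052),("thin b",(52,466),.052),("deck edge",(22,50),.012),("deck edge",(45,230),.012)]),
  ("side","s",(195,175,5.5),[("thin a",(428,322),.052),("thin b",(530,325),.052),("thin bot a",(426,376),.012),("thin bot b",(522,381),.012),("deck edge",(32,347),.012),("deck edge",(350,362),.012),("deck edge",(665,380),.012),("cleat l",(110,270),.05),("cleat r",(160,270),.05),("can near bot",(428,302),.012)])]:
    for m,p,z in pts: print(n,m,wt(px2w(n,unc([p],*k),z)[0]).round(1))
E
```

```text
top thin a [-36.2  69.8]
top thin b [-80.6  69.8]
top deck edge [141.1  59.3]
top deck edge [45.1 60. ]
side thin a [-36.1  69.4]
side thin b [-80.4  67.9]
side thin bot a [-35.7  67.2]
side thin bot b [-78.6  67. ]
side deck edge [142.3  63.2]
side deck edge [-1.1 61.6]
side deck edge [-142.6   61.8]
side cleat l [106.3  47.9]
side cleat r [84.3 46.3]
side can near bot [-33.9  23.7]
```

The thin end measures y≈+69 mm in both views, with cheeks at about −36 and −80. The wedge is therefore at y≈−1 with 9.7 N on the butt, so I'll press to about 14 N.

```bash
python3 - <<'E'
from h import *
y=push(-79,-74,.5,14);s=st("stop")
ctrl.hold(.2);st("held")
E
```

```text
-78.5(-80.2):-10.5 -78.0(-79.9):-11.3 -77.5(-79.6):-12.8 -77.0(-79.4):-14.4 
stop t=64.1 pos [ 0.5146 -0.04    0.0369] F [  7.64 -13.43  -2.7 ] w -0.001 tray [-65.8 -79.4]
held t=64.3 pos [ 0.5146 -0.04    0.0369] F [  6.42 -12.41  -1.22] w 0.000 tray [-65.8 -79.4]
```

```bash
python3 - <<'E'
from h import *
ctrl.servo_line(tw(-67,-120,36),v=.15)
ctrl.servo_line(tw(-67,-150,200),v=.25)
snap("wrist","w16");snap("side","s16");st()
ctrl.move_j([-1.411,.104,.097,1.564,0,1.353]);snap("top","t16");st()
crop("pics/t16.png","pics/c14.png",215,125,305,255,4.6)
crop("pics/t16.png","pics/c15.png",340,180,440,290,5)
crop("pics/s16.png","pics/c16.png",195,175,330,255,5.5)
E
```

```text
t=65.7 pos [ 0.5224 -0.1091  0.1978] F [-0.36 -0.36 -0.07] w -0.002 tray [ -67.8 -149. ]
 t=68.7 pos [ 0.2215 -0.5575  0.2502] F [-0.54 -0.15 -0.13] w 0.003 tray [-428.9 -550.4]
```

View pics/c14.png

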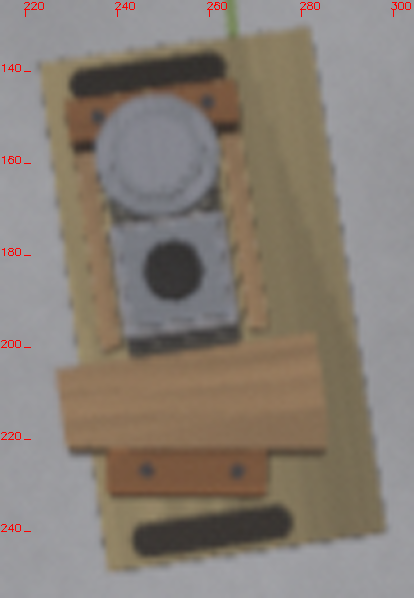

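View pics/c15.png

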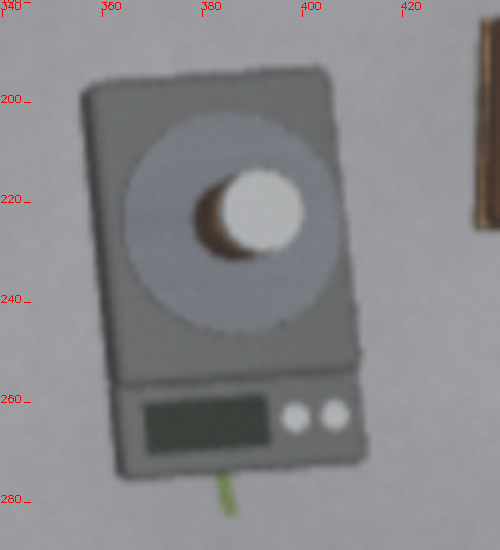

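View pics/c16.png

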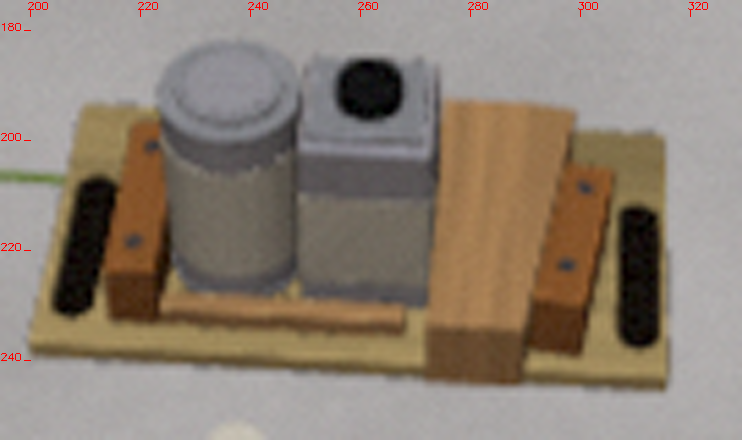

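View pics/w16.png

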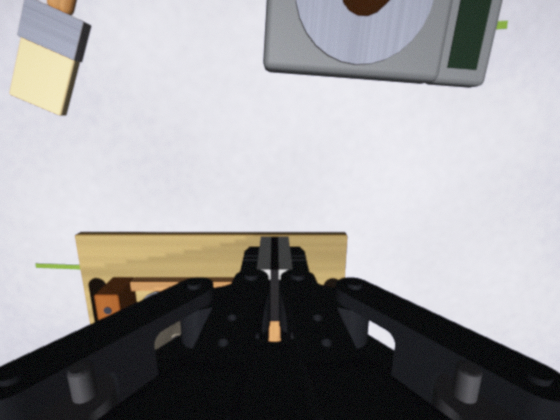

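```bash
python3 - <<'E'
from poses import *
c=lambda p:unc(p,215,125,4.6)
o=px2w("top",c([(57,370),(316,333),(325,451),(70,452)]),.052)
w,wh,e=fit(np.array([(26.4,70),(26.4,-70),(-36.9,-70),(-15.9,70)])/1000,o);print("wedge",wt(w),np.degrees(wh-TH),e.round(4))
o=px2w("top",c([(41,64),(308,28),(385,531),(108,571)]),.012)
t,th,e=fit(np.array([(145,60),(145,-95),(-145,-95),(-145,60)])/1000,o);print("tray",t,np.degrees(th),wt(t),e.round(4))
print("round",wt(px2w("top",c([(158,155)]),.124)[0]),"sqcap",wt(px2w("top",c([(173,271)]),.130)[0]))
print("jar",px2w("top",unc([(262,210)],340,180,5),.097),px2w("top",unc([(232,222)],340,180,5),.043))
E
```

```text
wedge [-63.09003932   2.29499186] 0.023792592536393323 [0.0011 0.001  0.0038 0.0026]
tray [0.56826327 0.04956563] 8.014151639259758 [-0.03927862  1.68800062] [0.0016 0.0017 0.0013 0.0012]
round [54.18316616  1.49795344] sqcap [-6.95360374  2.20760595]
jar [[ 0.47651622 -0.27859151  0.097     ]] [[ 0.47613438 -0.27911857  0.043     ]]
```

```bash
python3 - <<'E'
from h import *
st();print(ctrl.finish_job())
E
```

```text
t=68.7 pos [ 0.2215 -0.5575  0.2502] F [-0.54 -0.15 -0.13] w 0.003 tray [-428.9 -550.4]
the job is handed in; nothing more can be done
None
```

The job is done and handed in at 68.7 s. I moved both cans to the drip tray and set the larger amber jar on the scale. Then I put the round can back against the far cleat, set the square can in front of it, and drove the beech wedge in thin end first from the right. The cans had started in the opposite order, with the square one nearer the jar.

The last checks are from the final top picture, in tray millimetres relative to the tray as seen in that picture. They are good to about 1–2 mm, because the camera calibrations disagree by that much.

| Item | Measured | Wanted |
|---|---|---|
| Round can | x ≈ 54.2, y ≈ -0.2 | x = 55, y ≈ 0 |
| Square can | x ≈ -6.9, y ≈ +0.5 | x = -6, y ≈ 0 |
| Wedge | x ≈ -63.0, y ≈ +0.6, square to the tray | x = -62.4, y = 0 |
| Jar | about 0.6 mm from the pan's centre | pan's centre |

- **Wedge tightness:** it stopped advancing at about 14 N on the butt, within the 8–15 N given, and was still in place after the gripper left. I did not test the lock any other way.
- **Disagreements:** the wrist camera put the tall can tops 2–3 mm low in x. I relied on the contact forces when seating the cans instead. The wedge's corner fit in the last picture was also rough, with up to 3.8 mm error at one corner of its uneven butt.
- **Left alone:** the pictures show the cans upright in the tray. I did not touch the tub, the sanding block, the small jar or the green wedge.

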